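Plug the tin resonator and hold it under the press

ROBOT

A 6-joint arm with a two-finger parallel gripper is mounted at the origin on the work surface. World frame = base frame: x ahead of the robot, y to its left, z up, the work surface at z = 0. Lengths are in mm, angles in rad, forces in N, time in s.
With the tool pointing down it reaches from about 350 to 775 mm from the base axis. Payload 7.3 kg.
Tool frame: the origin (TCP) lies midway between the tips of the shut fingers; the grasp point (between the pads) lies 19 mm behind it; z points along the fingers, y is the line along which they close (so a half turn about z gives the same grasp; the last joint's range is limited). The gripper opens to 92 mm and grips with 3 to 60 N. Pads are 19 mm wide; open, the fingers measure 130 mm over their backs; the gripper's body (75 mm by 190 mm) begins 47 mm behind the grasp point.
Start: joints at [-1.259, 0.342, 1.524, -0, 1.275, -0.146], TCP at [232.061, -470.948, 226.741] pointing down, gripper open.
Joint ranges: [-2.53, 2.53], [-0.77, 2.02], [0.04, 2.7], [-1, 4.14], [0.28, 2.66], [-3.11, 3.11]. Speed limits (rad/s): [2.57, 2.57, 3.14, 3.14, 3.14, 3.14].

INTERFACE

Orientations are given as [roll, pitch, yaw] about the fixed x, y, z axes, in that order (R = Rz(yaw) Ry(pitch) Rx(roll)).
In Python, from plant import readout, vision, order, models gives the robot as it stands. The module is installed in compiled form; this text tells all that it offers.
- The arm moves only by the tool step_arm, never from a script. Its argument "series" is text: rows parted by semicolons, each of 7 numbers parted by spaces: the gripper's target within -1 to 1 (shut at 1, half-way at 0, fully open at -1), then the shift along the tool's x, y, z each as a share of 80 mm, from -1 to 1, then the turn, a rotation vector about the tool's x, y, z each as a share of 2 pi rad, from -1 to 1. In form: jaw x y z ax ay az; .... A call has 1 to 20 rows; each row is the pose to reach, as a shift and turn from the pose commanded when the call began, along the tool's axes at that moment, turning the shorter way round; what a row does not reach only later rows make up. A row lasts 1/10 s, in which the tool goes at most 50 mm and 8.59 degrees, less where a joint would pass 70% of its speed; a pose out of reach is approached as far as the arm can. A call with a number of a shift or a turn outside -1 to 1 is refused whole. A call with a gripper value outside its range is refused whole. The fingers move at their own pace and stop on an object; the grip force is fixed at half the most. Time passes only in rows, so rows that repeat a pose let the fingers close. It gives the time, the measured TCP pose, the force, the opening and the grip force at its end, in the units of the state.
- readout.get_obs(): the state, without advancing time (a new reading comes with each control period).
- vision.capture(name): name is "scene" or "top"; returns a dict with "frame" (480x640x3 uint8, red, green, blue), "depth" (480x640 float32, mm along the optical axis (not along the pixel's ray), 0 where there is no reading), "fovy" (degrees; the focal length in pixels is half the picture's height over the tangent of half this angle, whatever the lens; pixels are square), "cx", "cy" (the principal point, pixels), "rvec" (rotation vector, rad) and "tvec" (3), from world to camera coordinates, as OpenCV has them. Camera axes: x right, y down, z forward; pixel columns grow to the right and rows downward; lengths in mm; the calibration is good to about 2 mm. A picture is of the moment at which its call begins.
- order.close_job(): hands the job in; it is judged then, once.
Trained networks look in a picture, given as the dict that the camera call returned (one of the last four; its "shot" number tells which), for a name from the list of things; names that differ only in an ending like _2 or _b are one class to them, and where a whole thing is asked for, a point or a joint stands for the part that bears it (a point fixed in the world has none). Each returns a list of dicts, best first, with "p" (0 to 1); they miss things now and then, are a little off and sometimes report something else, mostly with a low value. They report only what shows in the picture. A call takes as long as a camera call. They do not tell look-alikes from the thing itself.
- models.look_for(picture, thing): "position" ([column, row] in pixels, amid what is visible of it).
- models.pinpoint(picture, thing): "position" ([column, row] in pixels: a listed point, or the origin of a listed thing).
The state is a dict: "time": time; "joint_positions": joint angles; "dq": joint speeds; "tau": joint torques, N m; "tool_pos": TCP position; "tcp_rot": TCP orientation; "contact_force": force on the tool from outside, world axes, zero at the start; "moment": the same for the moment, N m; "grip_width": finger opening in mm; "finger_force": force on a finger pad.
Only numpy, scipy, OpenCV 4.12 (cv2) and the standard library are available. Lean on these libraries where they do the work, as an engineer would, in place of code of your own. Each camera call takes 0.05 s, during which the arm holds its last target. There are 200 camera calls.

TASK

Take the narrower of the two tapered wooden plugs from the rack and set it fully home in the neck of the tin resonator, flange down on the rim, and let go of it. Then swing the press lever down by its wooden handle until the sprung foot stands on the plug and is pushed about half way (6 of its 12 mm) into the lever, and keep it there: the work is finished while still holding the lever down. Leave the wide plug and the other things on the bench where they are.

Things in the scene. Friction and masses are not known exactly. Their poses are not given: they have to be found in the camera images.
- plug: the narrower tapered plug, plain light wood, 64 mm tall, 28 to 56 g. Origin at the centre of its lower end, z up along its axis. From below: tapered shank 28 mm long, 18 mm diameter at the tip growing to 28 mm; flange 42 mm diameter, 6 mm thick; round grip knob 26 mm diameter, 30 mm tall. At the start it hangs by the flange in one of the rack's two holes, which one varies
- plug_flange (a point): centre of the underside of the plug's flange, 28 mm above its lower end; meets the neck's rim when the plug is home
- plug_top (a point): centre of the top of the plug's knob, 64 mm above its lower end
- wide_plug: the other plug, same shape and height but wider (shank up to 33 mm, flange 54 mm, knob 36 mm); too wide for the neck; hangs in the rack's other hole and stays there
- rack: fixed wooden block 75 x 155 x 40 mm with two through holes of 35 mm diameter on its y axis, 38 mm either side of the middle; origin at the centre of its underside, x and y along its sides
- press: fixed lever press: dark board 120 (x) x 230 (y) x 18 mm (z), reaching from y = -65 to y = +165 mm of its origin, with a round tin resonator pan (100 mm diameter, top at z = 38 mm) on it whose upright neck (39 mm outside, 30.5 mm bore, open down to the board, rim at z = 60 mm) stands on the origin's axis. Two steel cheeks at y = +120 mm, 130 mm high, carry the lever. Origin on the bench under the neck's axis; z up. The lever swings in the plane of the press's y and z axes
- neck (a point): centre of the neck's rim, 60 mm above the bench
- hinge (a point): on the lever's hinge axis, in the lever's middle plane: 120 mm along +y of the press from the neck's axis, 116 mm above the bench. The hinge axis runs along the press's x
- handle (a point): middle of the free part of the wooden handle: a round bar 20 mm thick, its 56 mm of bare length parallel to the press's x, standing out to the press's -x side of the lever (the lever is 14 mm wide and its middle plane lies 48 mm from this point). It is 210 mm from the hinge axis. At rest it stands almost straight above the hinge, about 325 mm over the bench; with the lever level it is at y = -90 mm of the press, 116 mm over the bench. It can be pinched from above, or pushed
- lever (a joint): lever angle, rad: 0 at rest (standing up, 1.45 rad above level, leaning slightly towards the neck), grows as the handle comes down towards the neck side (-y of the press); 1.45 = level; stop at 1.56. A spring lifts it back: about 1 N at the handle at rest, 5 N when level without the foot's load. It rises if let go. With the plug home the foot meets it at about 1.40; the lever is level when the foot is pushed in 6 mm, and 1.50 is the foot's full travel
- foot (a joint): how far the sprung foot is pushed up into the lever, m: 0 = fully out, 0.012 = fully in; spring 1.5 N per mm, so about 9 N on the plug at 6 mm, when the handle needs about 10 N down in all
- foot_tip (a point): lowest point of the foot: a black rubber ball of 20 mm diameter under a dark sleeve on the lever, 120 mm from the hinge axis, above the neck when the lever is level. With the lever level and the foot out, the tip is 26 mm below the lever's middle line
- glue_jar: bystander: amber jar 50 mm diameter, 55 mm high
- matchbox: bystander: yellow box 36 x 53 x 15 mm
- flat_bottle: bystander: amber bottle 54 mm diameter, 150 mm high
- wire_spool: bystander: grey spool 60 mm diameter, 38 mm high
- hammer: bystander: hammer lying flat
- tin_mug: bystander: blue mug 76 mm diameter, 80 mm high
- screwdriver: bystander: screwdriver lying flat
Things that resemble listed ones, but are neither listed nor needed, are in the scene too. What is shaped like the plug but purple or yellow is not meant.

How it is judged:
By the outcome, as a careful person would: the job done as asked, in the order asked, and still so for the second after the job is handed in, while the arm keeps its last pose, push and grip.
It also fails if it takes over 64 s, if anything falls off the work surface, if the arm or the gripper's body presses on something with over 40 N, if the wrist force passes 120 N, or if a joint passes its speed limit or range.

## Working session

There is one attempt and no reset: what is moved stays moved. The work goes in short steps, Python scripts to look and compute and a tool call to move; the robot and the scene stay as the last step left them, time stands still between calls to the robot, and variables do not carry over. Pictures are saved under pics/ and viewed, at most 10 in all, crops included, and the job is handed in when it is done.

Besides the shell and the picture viewer there is one more tool, called after "Emit:" as name(argument=value, ...), one argument or row to a line, values as JSON. step_arm: Moves the arm, as the interface text tells. Shift numbers are shares of 80 mm and turn numbers shares of 2 pi rad, none past 1 either way. Its arguments: {"type":"object","properties":{"series":{"type":"string"}},"required":["series"]}

```bash
mkdir -p pics; cat > h.py <<'E'
import numpy as np, cv2
from plant import readout, vision, order, models
from scipy.spatial.transform import Rotation as Ro
def cam(name):
    p=vision.capture(name); return p
def geo(p):
    f=p["frame"].shape[0]/2/np.tan(np.radians(p["fovy"])/2)
    R=cv2.Rodrigues(np.array(p["rvec"],float))[0]; t=np.array(p["tvec"],float).ravel()
    return f,R,t
def ray(p,uv):
    f,R,t=geo(p); d=R.T@np.array([(uv[0]-p["cx"])/f,(uv[1]-p["cy"])/f,1]); return -R.T@t,d
def atz(p,uv,z):
    o,d=ray(p,uv); return o+d*(z-o[2])/d[2]
def atdepth(p,uv,D=None):
    o,d=ray(p,uv)
    if D is None: D=float(p["depth"][int(round(uv[1])),int(round(uv[0]))])
    return o+d*D
def cloud(p):
    f,R,t=geo(p); v,u=np.mgrid[:480,:640]; D=p["depth"]
    c=np.stack([(u-p["cx"])/f*D,(v-p["cy"])/f*D,D],-1)
    w=(c-t)@R; w[D<=0]=np.nan; return w
def proj(p,X):
    f,R,t=geo(p); c=R@np.array(X,float)+t; return c[0]/c[2]*f+p["cx"],c[1]/c[2]*f+p["cy"]
def save(p,n,crop=None,s=1):
    a=p["frame"][...,::-1]
    if crop: a=a[crop[1]:crop[3],crop[0]:crop[2]]
    cv2.imwrite("pics/"+n,cv2.resize(a,None,fx=s,fy=s,interpolation=cv2.INTER_CUBIC))
E
python3 - <<'E'
from h import *
np.set_printoptions(precision=1,suppress=True)
for n in("scene","top"):
    p=cam(n); save(p,n+"0.png"); print(n,p["fovy"],ray(p,(320,240)))
    for th in("plug","plug_top","wide_plug","rack","press","neck","hinge","handle","foot_tip"):
        r=models.pinpoint(p,th)[:3]
        print(th,[(np.round(q["position"]),round(q["p"],2),atdepth(p,q["position"])) for q in r])
E
```

```text
scene 46.097512960062545 (array([1022.2, -735.8, 1129.9]), array([-0.4,  0.6, -0.7]))
plug [(array([249., 458.]), 0.89, array([ 624.9, -463.9,   39.1])), (array([255., 394.]), 0.84, array([ 553. , -355.5,   48.5])), (array([192., 410.]), 0.78, array([ 449.3, -446. ,   10.7]))]
plug_top [(array([210., 420.]), 0.84, array([ 520. , -455.2,   63.7])), (array([188., 393.]), 0.82, array([ 444.2, -437.4,   65.6])), (array([222., 342.]), 0.75, array([ 420.4, -306. ,   65.9]))]
wide_plug [(array([252., 386.]), 0.62, array([ 549.2, -354.7,   75.5])), (array([271., 364.]), 0.59, array([ 536.7, -282.1,   48. ])), (array([264., 379.]), 0.33, array([ 543.9, -316.9,   40.8]))]
rack [(array([262., 382.]), 0.75, array([ 547.4, -325.1,   43. ]))]
press [(array([362., 282.]), 0.87, array([579.1,  27.3,  35.9])), (array([252., 377.]), 0.31, array([ 535.6, -340.3,   76.6]))]
neck [(array([362., 266.]), 0.76, array([555.4,  63.8,  47.4]))]
hinge [(array([379., 218.]), 0.56, array([541.6, 165.8, 124.8]))]
handle [(array([358., 158.]), 0.73, array([502.6, 123.2, 329.7])), (array([254., 379.]), 0.58, array([
[... 403 characters left out ...]
8, array([ 438.2, -433.2,   66.6])), (array([490., 206.]), 0.62, array([ 606.8, -451. ,   64.8])), (array([430., 278.]), 0.54, array([ 424.3, -299.5,   67.4]))]
wide_plug []
rack [(array([426., 237.]), 0.71, array([ 526.4, -286.5,   73.9]))]
press [(array([290., 223.]), 0.83, array([562.2,  51.3,  15.9])), (array([452., 232.]), 0.65, array([ 540.8, -351.1,   78.7]))]
neck []
hinge [(array([236., 230.]), 0.84, array([529.1, 160.6, 247.7]))]
handle [(array([244., 246.]), 0.89, array([493.2, 134.9, 331.5])), (array([143., 236.]), 0.43, array([523.1, 407. ,  87.5])), (array([446., 232.]), 0.36, array([ 540.2, -334.8,   82.5]))]
foot_tip [(array([250., 222.]), 0.55, array([547.5, 133.1, 236.5]))]
```

```bash
python3 -c "
from h import *
print(readout.get_obs())"
```

```text
{'time': 1.0, 'joint_positions': array([-1.25901270e+00,  3.41954091e-01,  1.52408718e+00,  4.55354646e-06,
        1.27542775e+00, -1.46000716e-01]), 'dq': array([ 4.01903320e-06,  6.52267501e-05, -1.49250338e-03, -2.46836283e-04,
       -1.77446632e-03,  6.99766874e-04]), 'tau': array([-5.60326462e-04, -4.31143463e+01, -2.44479525e+01,  7.17016147e-02,
        4.83727735e-02, -9.23833170e-07]), 'tool_pos': array([ 232.05579868, -470.94814708,  226.76883576]), 'tcp_rot': array([3.14146970e+00, 1.36763045e-05, 4.57783015e-01]), 'contact_force': array([-0.5052685 , -0.03229726,  0.09094086]), 'moment': array([ 0.07520095, -0.01364222,  0.03658553]), 'finger_force': 0.0, 'grip_width': 91.99968818909343}
```

View pics/scene0.png

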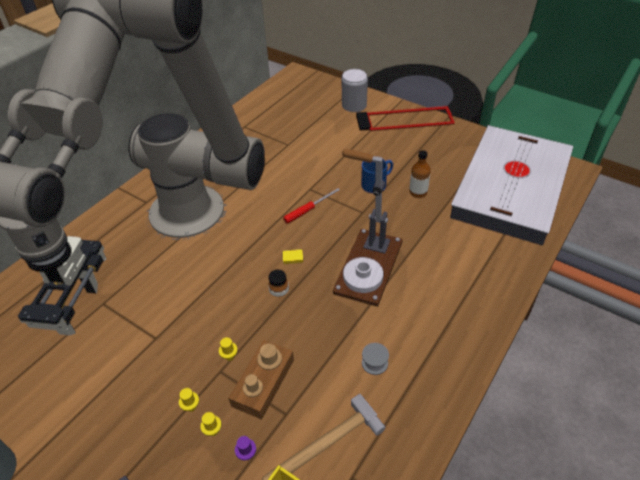

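View pics/top0.png

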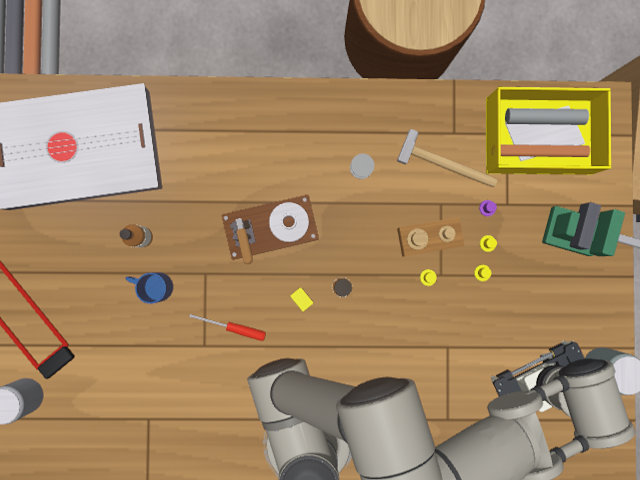

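The rack holds the narrow plug at top (447,233) / scene (252,384), and the wide one at top (418,238). The press is at top (270,228), with its neck at (289,222) and the handle at (246,246). Next I'll measure these from depth.

```bash
python3 - <<'E'
from h import *
np.set_printoptions(precision=1,suppress=True)
p=cam("top"); w=cloud(p); save(p,"topc.png",(210,180,480,280),2.9)
x,y,z=w[...,0],w[...,1],w[...,2]
def box(x0,x1,y0,y1,z0,z1):
    m=(x>x0)&(x<x1)&(y>y0)&(y<y1)&(z>z0)&(z<z1); q=w[m]
    if len(q): c,r,a=cv2.minAreaRect(q[:,:2].astype(np.float32)); print(len(q),q.mean(0),'mid',(q.min(0)+q.max(0))/2,'rect',np.array(c),np.array(r),a)
print('plug knob'); box(515,570,-375,-315,66,90)
print('wide knob'); box(500,560,-310,-250,66,90)
print('rack'); box(470,600,-400,-210,30,45)
print('neck'); box(530,590,20,80,50,66)
print('pan'); box(500,630,-20,110,30,44)
print('board'); box(450,650,-60,220,12,24)
print('handle'); box(440,530,90,170,300,345)
print('lever'); box(440,650,80,200,190,345)
print('cheeks'); box(440,650,120,220,110,135)
for n,r in (("scene",[(255,384),(252,384)]),):
  s=cam(n); ws=cloud(s)
  for (a,b,nm) in (((520,-370,66),(570,-315,90),'plug'),((500,-310,66),(560,-250,90),'wide'),((530,20,52),(590,80,66),'neck'),((440,90,310),(530,170,345),'handle')):
    m=np.all((ws>a)&(ws<b),-1); q=ws[m]; print(nm,len(q), q.mean(0) if len(q) else '', (q.min(0)+q.max(0))/2 if len(q) else '')
E
```

```text
plug knob
88 [ 538.8 -345.6   75.7] mid [ 538.8 -346.6   74.9] rect [ 538.8 -346.5] [24.5 22.8] 87.80062866210938
wide knob
169 [ 524.7 -270.9   75.8] mid [ 524.6 -271.2   75.5] rect [ 525.1 -271.5] [34.3 35.2] 14.878725051879883
rack
1249 [ 531.9 -311.5   39.7] mid [ 531.6 -309.7   37.5] rect [ 531.9 -309.3] [ 75.  156.5] 10.541762351989746
neck
75 [565.9  53.9  59.7] mid [566.   53.8  58.5] rect [566.   53.8] [37.  36.9] 27.289247512817383
pan
976 [565.6  53.6  37.7] mid [565.6  53.4  37.2] rect [565.5  53.2] [99.2 96.5] 0.9716522097587585
board
2290 [552.9 107.4  18. ] mid [555.   99.5  18. ] rect [554.1 102.7] [120.4 230. ] 13.766068458557129
handle
341 [494.5 133.6 332. ] mid [494.1 134.1 332. ] rect [494.6 134.3] [74.3 20. ] 13.731192588806152
lever
508 [509.9 138.5 312.8] mid [505.9 144.6 286.3] rect [505.  144.2] [98.1 38.5] 10.432808876037598
cheeks
34 [529.  180.1 128.2] mid [533.4 171.1 123.6] rect [529.2 177.2] [45.2 26.2] 58.291133880615234
plug 139 [ 540.  -347.7   75.7] [ 538.2 -346.6   74.2]
wide 231 [ 526.4 -273.6   75.7] [ 524.8 -272.3   75.2]
neck 115 [566.9  52.3  58.3] [566.   52.4  59. ]
handle 267 [496.9 129.4 330.7] [494.7 131.6 328.7]
```

View pics/topc.png

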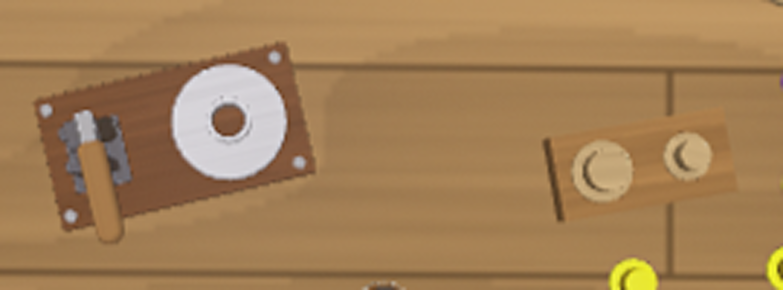

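The crop shows the press with its neck at crop (229,121), the lever up with the handle at (100,190), the wide plug at (602,170) and the narrow plug at (687,156). I'm moving above the narrow plug.

Emit:
step_arm(
  series="-1 0.5 0 0 0 0 0;-1 1 0 0 0 0 0;-1 1 0 0 0 0 0",
)

```text
time: 1.4
tool_pos: [307.0, -433.6, 226.8]
tcp_rot: [3.141, -0.002, 0.462]
contact_force: [0.3, -0.4, 0.4]
grip_width: 91.6
finger_force: 0.0
```

Emit:
step_arm(
  series="-1 0.5 0 0 0 0 0;-1 1 0 0 0 0 0;-1 1 0 0 0 0 0",
)

```text
time: 1.7
tool_pos: [378.5, -398.4, 226.7]
tcp_rot: [3.141, -0.001, 0.462]
contact_force: [-0.2, 0.3, -0.1]
grip_width: 91.8
finger_force: 0.0
```

Emit:
step_arm(
  series="-1 0.5 0 0 0 0 0;-1 1 0 0 0 0 0;-1 1 0 0 0 0 0",
)

```text
time: 2.0
tool_pos: [449.9, -363.3, 226.5]
tcp_rot: [3.141, -0.001, 0.461]
contact_force: [-0.5, -0.2, -0.4]
grip_width: 91.9
finger_force: 0.0
```

Emit:
step_arm(
  series="-1 0.5 0.1 0 0 0 0;-1 1 0.3 0 0 0 0;-1 1 0.3 0 0 0 0",
)

```text
time: 2.3
tool_pos: [532.4, -350.9, 225.6]
tcp_rot: [3.141, -0.001, 0.46]
contact_force: [-0.8, -0.7, -0.2]
grip_width: 92.0
finger_force: 0.0
```

Emit:
step_arm(
  series="-1 0.125 0 0.8 0 0 -0.206;-1 0.125 0 0.8 0 0 -0.206;-1 0.125 0 0.8 0 0 -0.206;-1 0.125 0 0.8 0 0 -0.206;-1 0.125 0 0.8 0 0 -0.206;-1 0.125 0 0.8 0 0 -0.206;-1 0.125 0 0.8 0 0 -0.206;-1 0.125 0 0.8 0 0 -0.206;-1 0.125 0 0.8 0 0 -0.206;-1 0.125 0 0.8 0 0 -0.206;-1 0.125 0 0.8 0 0 -0.206;-1 0.125 0 0.8 0 0 -0.206;-1 0.125 0 0.8 0 0 -0.206",
)

```text
time: 3.6
tool_pos: [538.4, -346.8, 162.7]
tcp_rot: [-3.141, 0.0, 1.751]
contact_force: [-0.6, -0.8, 0.5]
grip_width: 92.0
finger_force: 0.0
```

Emit:
step_arm(
  series="-1 0 0 0.5 0 0 0;-1 0 0 0.9 0 0 0;-1 0 0 0.9 0 0 0",
)

```text
time: 3.9
tool_pos: [536.2, -344.7, 86.1]
tcp_rot: [-3.136, -0.007, 1.752]
contact_force: [0.4, 0.3, -0.3]
grip_width: 92.0
finger_force: 0.0
```

Emit:
step_arm(
  series="-1 0 0 0.25 0 0 0;-1 0 0 0.5 0 0 0;-1 0 0 0.5 0 0 0;1 0 0 0.5 0 0 0;1 0 0 0.5 0 0 0;1 0 0 0.5 0 0 0;1 0 0 0.5 0 0 0;1 0 0 0.5 0 0 0;1 0 0 0.5 0 0 0;1 0 0 0.5 0 0 0;1 0 0 0.5 0 0 0;1 0 0 0.5 0 0 0;1 0 0 0.5 0 0 0",
)

```text
time: 5.2
tool_pos: [538.7, -346.6, 50.7]
tcp_rot: [-3.142, 0.0, 1.752]
contact_force: [0.4, 0.3, -0.1]
grip_width: 24.6
finger_force: 30.0
```

Emit:
step_arm(
  series="1 0 0 -0.3 0 0 0;1 0 0 -0.7 0 0 0;1 0 0 -1 0 0 0;1 0 0 -1 0 0 0",
)

```text
time: 5.6
tool_pos: [540.3, -348.0, 134.7]
tcp_rot: [3.137, 0.006, 1.752]
contact_force: [-0.9, 0.7, -0.7]
grip_width: 24.8
finger_force: 30.0
```

Emit:
step_arm(
  series="1 0.3 0.07 -0.25 0 0 0;1 0.7 0.18 -0.25 0 0 0;1 0.97 0.247 -0.25 0 0 0;1 0.97 0.247 -0.25 0 0 0",
)

```text
time: 6.0
tool_pos: [543.9, -263.6, 149.7]
tcp_rot: [-3.14, -0.002, 1.755]
contact_force: [-0.4, -0.8, -0.7]
grip_width: 24.6
finger_force: 30.0
```

Emit:
step_arm(
  series="1 0.5 0.12 0 0 0 0;1 0.97 0.247 0 0 0 0;1 0.97 0.247 0 0 0 0",
)

```text
time: 6.3
tool_pos: [549.3, -183.2, 149.8]
tcp_rot: [-3.14, -0.002, 1.755]
contact_force: [-1.0, -0.5, -0.2]
grip_width: 24.2
finger_force: 30.0
```

Emit:
step_arm(
  series="1 0.5 0.12 0 0 0 0;1 0.97 0.247 0 0 0 0;1 0.97 0.247 0 0 0 0",
)

```text
time: 6.6
tool_pos: [554.9, -104.0, 150.0]
tcp_rot: [-3.141, -0.002, 1.755]
contact_force: [0.4, 0.4, -0.2]
grip_width: 24.9
finger_force: 30.0
```

Emit:
step_arm(
  series="1 0.5 0.12 0 0 0 0;1 0.97 0.247 0 0 0 0;1 0.97 0.247 0 0 0 0",
)

```text
time: 6.9
tool_pos: [560.6, -24.6, 150.1]
tcp_rot: [-3.141, -0.001, 1.755]
contact_force: [0.4, -0.3, -0.7]
grip_width: 25.1
finger_force: 30.0
```

Emit:
step_arm(
  series="1 0.4 0.1 0 0 0 0;1 0.75 0.18 0 0 0 -0.009;1 0.97 0.247 0 0 0 -0.009;1 0.97 0.247 0 0 0 -0.009;1 0.97 0.247 0 0 0 -0.009;1 0.97 0.247 0 0 0 -0.009;1 0.97 0.247 0 0 0 -0.009",
)

```text
time: 7.6
tool_pos: [566.0, 51.4, 150.6]
tcp_rot: [-3.141, 0.0, 1.807]
contact_force: [-0.5, -0.4, -0.0]
grip_width: 25.1
finger_force: 30.0
```

```bash
python3 - <<'E'
from h import *
np.set_printoptions(precision=1,suppress=True)
print(readout.get_obs()["tool_pos"])
s=cam("scene"); save(s,"s2.png",(280,150,480,310),4)
for n,p in(("scene",s),("top",cam("top"))):
  w=cloud(p)
  for nm,a,b in (('flange',(520,10,128),(610,100,150)),('shank',(540,20,100),(600,90,132)),('neck',(530,20,52),(600,85,66))):
    q=w[np.all((w>a)&(w<b),-1)]; print(n,nm,len(q), (q.mean(0),(q.min(0)+q.max(0))/2,q.min(0),q.max(0)) if len(q) else '')
E
```

```text
[566.   51.4 150.6]
scene flange 90 (array([569.8,  39.5, 144.7]), array([569.1,  42.8, 139.2]), array([549.9,  27.9, 128.5]), array([588.3,  57.8, 150. ]))
scene shank 28 (array([569.3,  44.1, 122.8]), array([567.7,  47.8, 121.6]), array([560.6,  39.3, 112.4]), array([574.8,  56.4, 130.7]))
scene neck 108 (array([567. ,  53.1,  58.7]), array([566.6,  54. ,  58.7]), array([547.4,  34.2,  52.1]), array([585.7,  73.7,  65.4]))
top flange 0 
top shank 0 
top neck 0
```

View pics/s2.png

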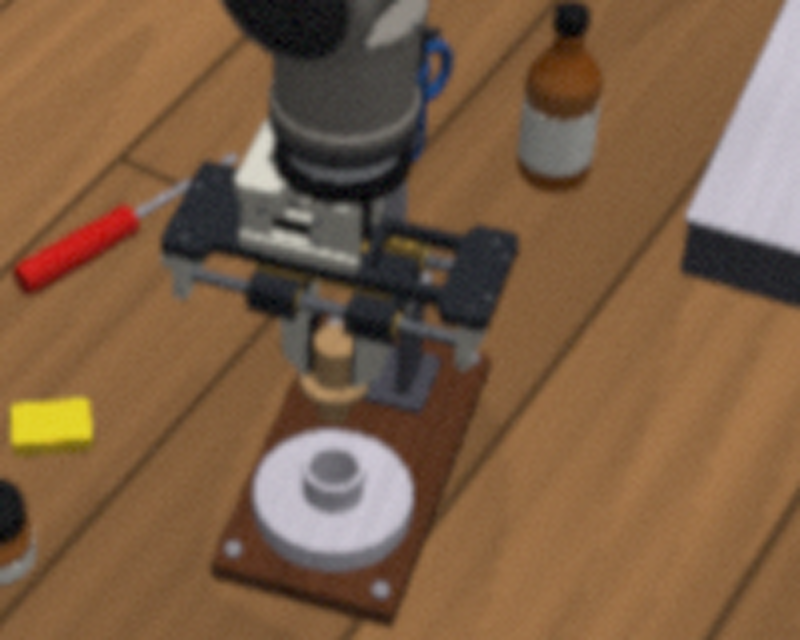

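The plug is held upright about 50 mm above the neck; the neck is at crop (333,472) and the plug at (333,380). I'll correct by 2 mm and lower it partly.

Emit:
step_arm(
  series="1 0.028 0.006 0.2 0 0 0;1 0.028 0.006 0.45 0 0 0;1 0.028 0.006 0.7 0 0 0;1 0.028 0.006 0.75 0 0 0;1 0.028 0.006 0.75 0 0 0;1 0.028 0.006 0.75 0 0 0",
)

```text
time: 8.3
tool_pos: [566.5, 54.9, 91.7]
tcp_rot: [3.14, 0.001, 1.808]
contact_force: [-0.2, -1.0, -0.2]
grip_width: 24.3
finger_force: 30.0
```

```bash
python3 - <<'E'
from h import *
np.set_printoptions(precision=1,suppress=True)
o=readout.get_obs();print(o["tool_pos"],o["contact_force"])
s=cam("scene"); w=cloud(s)
for nm,a,b in (('flange',(520,10,74),(610,100,89)),('neck',(530,20,50),(600,85,61))):
    q=w[np.all((w>a)&(w<b),-1)]; print(nm,len(q), (q.mean(0),(q.min(0)+q.max(0))/2,q.min(0),q.max(0)) if len(q) else '')
save(s,"s3.png",(330,220,400,290),8)
E
```

```text
[566.5  54.9  91.7] [-0.2 -1.  -0.2]
flange 52 (array([571.2,  42.6,  86.3]), array([568.9,  46.5,  84.1]), array([550.3,  32.9,  79.3]), array([587.4,  60.1,  88.8]))
neck 54 (array([571.7,  44.5,  56.6]), array([567.3,  50.8,  55.4]), array([549.6,  31.7,  50.1]), array([585. ,  69.9,  60.7]))
```

View pics/s3.png

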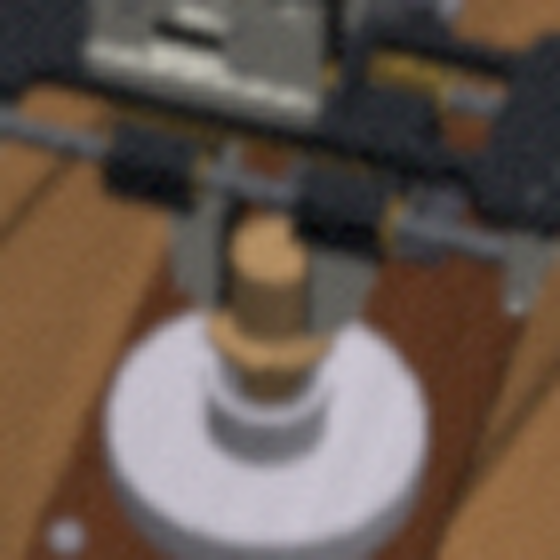

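The shank tip has entered the neck (crop around 265,390). Lowering on gently.

Emit:
step_arm(
  series="1 -0.008 -0.008 0.05 0 0 0;1 -0.008 -0.008 0.09 0 0 0;1 -0.008 -0.008 0.13 0 0 0;1 -0.008 -0.008 0.15 0 0 0;1 -0.008 -0.008 0.15 0 0 0;1 -0.008 -0.008 0.15 0 0 0",
)

```text
time: 8.95
tool_pos: [565.4, 54.4, 78.7]
tcp_rot: [-3.142, 0.0, 1.809]
contact_force: [0.2, 0.2, -0.2]
grip_width: 25.0
finger_force: 30.0
```

Emit:
step_arm(
  series="1 0 0 0.03 0 0 0;1 0 0 0.05 0 0 0;1 0 0 0.065 0 0 0;1 0 0 0.075 0 0 0;1 0 0 0.085 0 0 0;1 0 0 0.085 0 0 0;1 0 0 0.085 0 0 0",
)

```text
time: 9.65
tool_pos: [565.4, 54.3, 71.9]
tcp_rot: [3.142, 0.0, 1.809]
contact_force: [-0.6, 0.9, -0.0]
grip_width: 24.7
finger_force: 30.0
```

Emit:
step_arm(
  series="1 0 0 0.01 0 0 0;1 0 0 0.015 0 0 0;1 0 0 0.02 0 0 0;1 0 0 0.02 0 0 0;1 0 0 0.02 0 0 0",
)

```text
time: 10.15
tool_pos: [565.4, 54.3, 70.6]
tcp_rot: [3.141, 0.0, 1.809]
contact_force: [-1.6, 0.4, 5.0]
grip_width: 24.9
finger_force: 30.0
```

Emit:
step_arm(
  series="0 0 0 0.02 0 0 0;0 0 0 0.02 0 0 0;0 0 0 0.02 0 0 0;0 0 0 0.02 0 0 0;0 0 0 0.02 0 0 0;0 0 0 0.02 0 0 0;0 0 0 -0.2 0 0 0;0 0 0 -0.6 0 0 0;0 0 0 -1 0 0 0;0 0 0 -1 0 0 0",
)

```text
time: 11.15
tool_pos: [567.9, 54.3, 154.8]
tcp_rot: [3.133, 0.002, 1.809]
contact_force: [0.9, -0.6, -0.1]
grip_width: 45.7
finger_force: 0.0
```

Emit:
step_arm(
  series="0 -0.4 0 -0.4 0 0 0;0 -0.8 0 -0.8 0 0 0;0 -1 0 -1 0 0 0;0 -1 0 -1 0 0 0",
)

```text
time: 11.55
tool_pos: [585.6, -25.6, 232.1]
tcp_rot: [3.138, 0.002, 1.806]
contact_force: [0.6, 1.0, 0.5]
grip_width: 46.2
finger_force: 0.0
```

```bash
python3 - <<'E'
from h import *
np.set_printoptions(precision=1,suppress=True)
o=readout.get_obs();print(o["tool_pos"],o["tcp_rot"],o["joint_positions"],o["grip_width"])
s=cam("scene"); t=cam("top")
for n,p in(("scene",s),("top",t)):
  w=cloud(p)
  for nm,a,b in (('knob',(540,25,75),(595,85,105)),('flange',(535,20,61.5),(600,85,70)),('handle',(430,80,300),(540,180,345))):
    q=w[np.all((w>a)&(w<b),-1)]; print(n,nm,len(q), (q.mean(0),(q.min(0)+q.max(0))/2,q.min(0),q.max(0)) if len(q) else '')
save(s,"s4.png",(330,150,430,290),4)
E
```

```text
[585.6 -25.6 232.1] [3.1 0.  1.8] [-0.2  0.4  1.3 -0.   1.3 -0.4] 46.159679056346306
scene knob 128 (array([567. ,  50.5,  91.7]), array([565.8,  54. ,  88.7]), array([551.7,  40.3,  76.2]), array([579.9,  67.7, 101.2]))
scene flange 90 (array([569.6,  46.8,  67. ]), array([565.7,  50.5,  65.9]), array([544.8,  30.5,  61.8]), array([586.5,  70.6,  70. ]))
scene handle 11 (array([538.8, 142.6, 322.1]), array([538. , 144.1, 317.7]), array([536.2, 138.8, 302.8]), array([539.8, 149.4, 332.6]))
top knob 0 
top flange 25 (array([565.6,  57.6,  65.9]), array([565.7,  54.8,  66.3]), array([552.1,  35. ,  62.9]), array([579.3,  74.7,  69.6]))
top handle 375 (array([497.6, 134.4, 331.8]), array([499.2, 134.3, 331. ]), array([458.6, 118.5, 322.3]), array([539.7, 150.2, 339.6]))
```

View pics/s4.png

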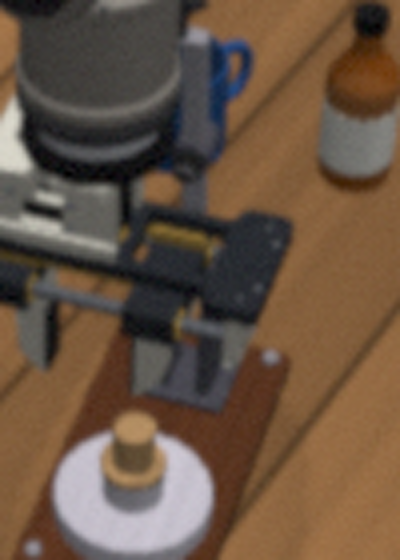

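The plug is home, flange on the rim (crop 133,465), axis at about (565.7,54). Now to the handle: rotate by 90°, rise, and approach from above.

Emit:
step_arm(
  series="0 0 -0.4 -0.4 0 0 0.25;0 0 -1 -1 0 0 0.25;0 0 -1 -1 0 0 0.25;0 0 -1 -1 0 0 0.25;0 0 -1 -1 0 0 0.25;0 0 -1 -1 0 0 0.25;0 0 -1 -1 0 0 0.25;0 0 -1 -1 0 0 0.25;0 0 -1 -1 0 0 0.25;0 0 -1 -1 0 0 0.25;0 0 -1 -1 0 0 0.25;0 0 -1 -1 0 0 0.25;0 0 -1 -1 0 0 0.25",
)

```text
time: 12.95
tool_pos: [506.0, -41.3, 309.1]
tcp_rot: [-3.14, 0.002, 0.241]
contact_force: [0.1, 0.3, -0.2]
grip_width: 46.0
finger_force: 0.0
```

Emit:
step_arm(
  series="0 0 0 -0.5 0 0 0;0 0 0 -1 0 0 0;0 0 0 -1 0 0 0;0 0 0 -1 0 0 0",
)

```text
time: 13.35
tool_pos: [506.6, -41.9, 390.3]
tcp_rot: [3.141, -0.001, 0.24]
contact_force: [-0.7, 0.3, -0.2]
grip_width: 46.0
finger_force: 0.0
```

Emit:
step_arm(
  series="0 0.13 -0.4 0 0 0 0;0 0.13 -0.735 0 0 0 0;0 0.13 -0.735 0 0 0 0",
)

```text
time: 13.65
tool_pos: [501.7, 20.0, 388.7]
tcp_rot: [-3.14, 0.003, 0.242]
contact_force: [0.1, -0.9, 0.7]
grip_width: 45.9
finger_force: 0.0
```

Emit:
step_arm(
  series="0 0.13 -0.4 0 0 0 0;0 0.13 -0.735 0 0 0 0;0 0.13 -0.735 0 0 0 0;0 0.13 -0.735 0 0 0 0",
)

```text
time: 14.05
tool_pos: [498.7, 76.8, 389.2]
tcp_rot: [3.141, 0.002, 0.239]
contact_force: [0.2, 0.5, 0.5]
grip_width: 46.2
finger_force: 0.0
```

Emit:
step_arm(
  series="0 0.147 -0.4 0 0 0 0;0 0.147 -0.708 0 0 0 0;0 0.147 -0.708 0.1 0 0 0;0 0.147 -0.708 0.2 0 0 0;0 0.147 -0.708 0.4 0 0 0;0 0.147 -0.708 0.6 0 0 0;0 0.147 -0.708 0.8 0 0 0;0 0.147 -0.708 1 0 0 0;0 0.147 -0.708 1 0 0 0;0 0.147 -0.708 1 0 0 0",
)

```text
time: 15.05
tool_pos: [497.2, 133.6, 310.1]
tcp_rot: [3.141, 0.001, 0.237]
contact_force: [0.5, -0.3, -0.1]
grip_width: 46.2
finger_force: 0.0
```

```bash
python3 - <<'E'
from h import *
o=readout.get_obs();print(o["tool_pos"],o["contact_force"],o["joint_positions"])
s=cam("scene"); save(s,"s5.png",(310,110,430,250),4)
E
```

```text
[497.18116377 133.64105871 310.12969863] [ 0.54639617 -0.34048045 -0.05965444] [ 1.13921057e-01  2.71850315e-01  1.39394999e+00 -4.48962441e-04
  1.47657521e+00  1.44813969e+00]
```

View pics/s5.png

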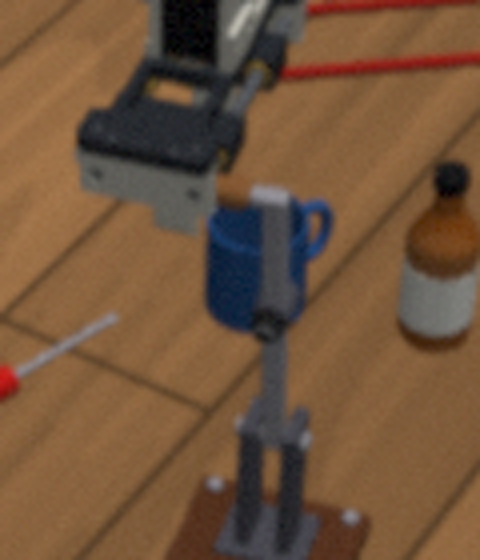

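The handle lies between the open fingers (crop 230,195), with the lever upright behind. I'll close on it and start swinging down along the arc.

Emit:
step_arm(
  series="1 0 0 0 0 0 0;1 0 0 0 0 0 0;1 0 0 0 0 0 0;1 0 0 0 0 0 0;1 0 0 0 0 0 0;1 0 0 0 0 0 0;1 0 0 0 0 0 0",
)

```text
time: 15.8
tool_pos: [497.1, 134.8, 310.5]
tcp_rot: [3.141, -0.0, 0.238]
contact_force: [0.2, 0.3, 2.3]
grip_width: 19.1
finger_force: 30.0
```

Emit:
step_arm(
  series="1 0 0.13 0.02 0 0 0;1 0 0.259 0.045 0 0 0;1 0 0.386 0.08 0 0 0;1 0 0.511 0.115 0 0 0;1 0 0.635 0.16 0 0 0;1 0 0.756 0.21 0 0 0;1 0 0.875 0.267 0 0 0;1 0 0.99 0.329 0 0 0;1 0 0.99 0.329 0 0 0",
)

```text
time: 16.7
tool_pos: [515.7, 56.4, 283.1]
tcp_rot: [3.141, 0.001, 0.236]
contact_force: [-3.7, 2.3, 2.9]
grip_width: 18.9
finger_force: 30.0
```

Low forces and the grip is holding. Continuing.

Emit:
step_arm(
  series="1 0 0.112 0.068 0 0 0;1 0 0.221 0.142 0 0 0;1 0 0.326 0.221 0 0 0;1 0 0.426 0.305 0 0 0;1 0 0.523 0.394 0 0 0;1 0 0.615 0.488 0 0 0;1 0 0.702 0.586 0 0 0;1 0 0.784 0.688 0 0 0;1 0 0.784 0.688 0 0 0",
)

```text
time: 17.6
tool_pos: [530.2, -3.9, 227.8]
tcp_rot: [-3.141, 0.002, 0.237]
contact_force: [-3.4, 3.0, 2.5]
grip_width: 19.1
finger_force: 30.0
```

Emit:
step_arm(
  series="1 0 0.077 0.107 0 0 0;1 0 0.148 0.217 0 0 0;1 0 0.214 0.33 0 0 0;1 0 0.274 0.447 0 0 0;1 0 0.328 0.567 0 0 0;1 0 0.376 0.689 0 0 0;1 0 0.41 0.789 0 0 0;1 0 0.44 0.889 0 0 0;1 0 0.44 0.889 0 0 0",
)

```text
time: 18.5
tool_pos: [538.3, -37.1, 157.2]
tcp_rot: [-3.141, 0.001, 0.238]
contact_force: [-4.8, 4.3, 4.1]
grip_width: 19.2
finger_force: 30.0
```

Emit:
step_arm(
  series="1 0 0.03 0.1 0 0 0;1 0 0.05 0.205 0 0 0;1 0 0.066 0.308 0 0 0;1 0 0.078 0.4 0 0 0;1 0 0.087 0.49 0 0 0;1 0 0.087 0.49 0 0 0;1 0 0.087 0.49 0 0 0",
)

```text
time: 19.2
tool_pos: [540.1, -44.0, 119.1]
tcp_rot: [-3.142, 0.001, 0.238]
contact_force: [-6.3, 3.0, 6.2]
grip_width: 18.9
finger_force: 30.0
```

```bash
python3 - <<'E'
from h import *
np.set_printoptions(precision=1,suppress=True)
o=readout.get_obs();print(o["tool_pos"],o["contact_force"])
s=cam("scene"); save(s,"s6.png",(310,170,430,310),4)
w=cloud(s); c,sn=np.cos(.237),np.sin(.237)
X=(w[...,0]-565.7)*c+(w[...,1]-54)*sn; Y=-(w[...,0]-565.7)*sn+(w[...,1]-54)*c; Z=w[...,2]
m=(abs(X)<5)&(Z>105)&(Z<180)&(Y<110)&(Y>-110)
for a in range(-110,110,20):
  k=m&(Y>=a)&(Y<a+20)
  if k.sum()>2: print(a+10,k.sum(),np.median(Z[k]))
E
```

```text
[540.1 -44.  119.1] [-6.3  3.   6.2]
-100 20 141.11327970321824
-80 26 142.9996232580658
-60 24 141.1183648832295
-40 28 138.88714279221256
-20 25 137.25082664807437
0 34 143.5812099092097
20 10 133.56927155961375
40 23 130.5772391767546
60 23 129.25688607241926
80 23 127.42646135101835
100 21 125.56464408791298
```

View pics/s6.png

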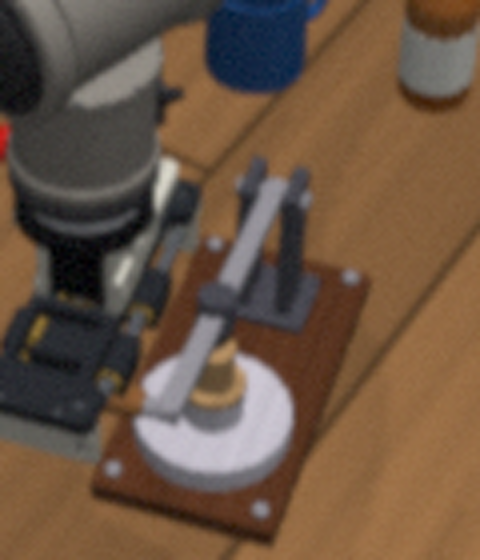

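The lever is nearly level and the foot stands just over the plug knob (crop 222,330). Lowering the last 17 mm.

Emit:
step_arm(
  series="1 0 0.003 0.04 0 0 0;1 0 0.005 0.08 0 0 0;1 0 0.007 0.12 0 0 0;1 0 0.008 0.15 0 0 0;1 0 0.008 0.18 0 0 0;1 0 0.008 0.205 0 0 0;1 0 0.008 0.205 0 0 0;1 0 0.008 0.205 0 0 0;1 0 0.008 0.205 0 0 0",
)

```text
time: 20.15
tool_pos: [540.4, -44.9, 103.4]
tcp_rot: [3.141, 0.0, 0.238]
contact_force: [-6.4, 1.4, 8.2]
grip_width: 19.4
finger_force: 30.0
```

```bash
cat > m.py <<'E'
from h import *
np.set_printoptions(precision=2,suppress=True)
o=readout.get_obs();print(o["time"],o["tool_pos"],o["contact_force"])
c,sn=np.cos(.237),np.sin(.237); P=[];Q=[]
for i in range(5):
  s=cam("scene"); w=cloud(s)
  X=(w[...,0]-565.7)*c+(w[...,1]-54)*sn; Y=-(w[...,0]-565.7)*sn+(w[...,1]-54)*c; Z=w[...,2]
  m=(abs(X)<5)&(Z>105)&(Z<150)&(((Y<-25)&(Y>-85))|((Y>30)&(Y<105)))
  a=np.polyfit(Y[m],Z[m],1)
  r=np.abs(Z[m]-np.polyval(a,Y[m]))<3; a=np.polyfit(Y[m][r],Z[m][r],1); P.append(a[0]); Q.append(np.polyval(a,120))
print('angle above level',-np.mean(P),np.std(P),'z at hinge',np.mean(Q))
m=(X>-14)&(X<14)&(abs(Y)<14)&(Z>70)&(Z<104); print('knob z', np.percentile(Z[m],[50,80,90,95]))
E
python3 m.py
```

```text
20.15 [540.36 -44.91 103.38] [-6.41  1.45  8.19]
angle above level 0.028611470991677483 0.0015327685001460566 z at hinge 123.33567074935823
knob z [86.31 96.17 98.14 99.77]
```

Emit:
step_arm(
  series="1 0 0 0.02 0 0 0;1 0 0 0.04 0 0 0;1 0 0 0.055 0 0 0;1 0 0 0.055 0 0 0;1 0 0 0.055 0 0 0;1 0 0 0.055 0 0 0",
)

```text
time: 21.0
tool_pos: [540.4, -45.0, 99.2]
tcp_rot: [3.141, 0.0, 0.238]
contact_force: [-7.3, 1.5, 10.5]
grip_width: 19.3
finger_force: 30.0
```

```bash
python3 m.py;python3 m.py
```

```text
21.0 [540.4  -44.98  99.21] [-7.31  1.5  10.47]
angle above level 0.009503106133644208 0.0012946071995722987 z at hinge 123.25700523392632
knob z [86.87 96.57 97.37 98.74]
21.25 [540.4  -44.98  99.2 ] [-6.48  1.55 10.11]
angle above level 0.007042111520064032 0.0026532263812775792 z at hinge 123.47523830657494
knob z [85.36 94.69 97.18 98.97]
```

```bash
python3 - <<'E'
from h import *
s=cam("scene"); save(s,"s7.png",(310,200,420,300),7)
E
```

```text
(no output)
```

View pics/s7.png

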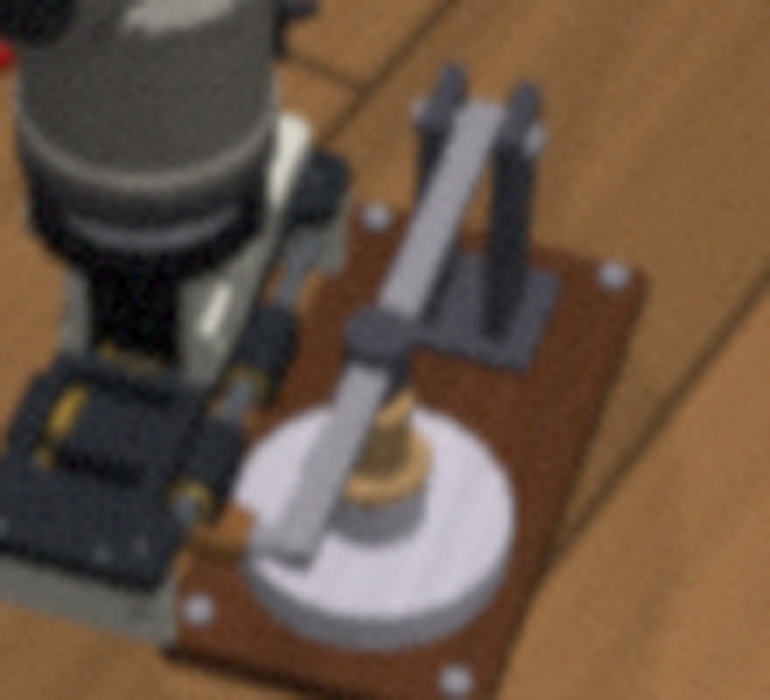

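The foot stands on the knob (crop 395,400), the plug's flange is on the rim, and the lever is level and held at about 10 N. Handing in.

```bash
python3 -c "
from plant import order
print(order.close_job())"
```

```text
the job is handed in; nothing more can be done
None
```

The narrow plug is home in the neck and released, and the arm is holding the lever about level on it at roughly 10 N, with the foot pushed in an estimated 5 to 7 mm (target 6); the job is handed in and no verdict came back.

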